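# Set out a polishing batch: arbors in the block, chute lugs in the pan

### The job

Set out the next polishing batch: clear the steel arbors off the turntable by standing each one upright, fully down, in a bore of the arbor block; then hold the catch pan in the gripper under the nose of the feed chute and press the sprung rest down with it, keeping hold until all the lugs have slid into the pan; then set the filled pan level on the middle of the turntable. Let no lug fall on the bench, and leave the other things where they are.

Things in the scene. Friction and masses are not known exactly. Their poses are not given: they have to be found in the camera images.
- nose (a point): Middle of the lower tip of the fixed feed chute, on its sliding face, 165 mm up (underside 6 mm lower). The chute is two slippery lanes of 45 mm side by side (100 mm wide in all), rising at 25 degrees for 220 mm along this point's horizontal +x; the lugs leave towards its -x. z is up. The grey stand starts 60 mm behind the tip.
- rest_top (a point): Upper face of the sprung pan rest, 50 mm in front of the nose tip (axes as the nose): a level plate 90 mm wide under the nose, 75 mm above the bench, reaching from 128 mm in front of the tip to the upright gate plate 58 mm behind it. It slides straight down by up to 30 mm and takes down with it the gate bar that holds back the lugs.
- rest (a joint): Travel of the pan rest downwards, 0 (up, gate shut) to 0.030 m (down). The gate clears the lugs from about 0.020 m. A spring brings it back: pressing takes about 7 N to start and 12 N at full travel.
- pan_grip (a point): Centre of the catch pan's grip: a black block 16 mm thick (along x) by 60 mm wide (along y) by 40 mm tall (its top 95 mm above the pan's underside, this centre 75 mm above it), at the top of the pan's high back wall. Held across its thickness from above. Its z is up when the pan stands level. It lies 72 mm from the pan's middle, towards the pan's -x.
- pan_mid (a point): Middle of the catch pan, 30 mm above its underside. Open sheet-steel pan, 160 mm long (x) by 130 mm wide (y), 3 mm walls and floor; front and side walls 55 mm high, the back wall (-x end) 85 mm high with the grip. About 0.3 kg empty, starts on the bench at the right.
- turntable: Round bench turntable, a dark wooden disc 250 mm across with a steel band, fixed (does not turn); origin on the bench under its centre, its top 30 mm up.
- block: Wooden arbor block, 200 mm (x) by 126 mm (y) by 42 mm high, fixed; origin at the centre of its underside. Six blind round bores 48 mm wide and 26 mm deep open at its top, at x = -66, 0 and +66 mm, y = -31 and +31 mm.
- lug0: Aluminium lug, a block 60 x 40 x 24 mm (x, y, z) with a cross hole, 0.13 kg; origin at its centre. Three or four of them wait in the two lanes of the chute, held by the gate (None: absent).
- lug1: Aluminium lug, a block 60 x 40 x 24 mm (x, y, z) with a cross hole, 0.13 kg; origin at its centre. Three or four of them wait in the two lanes of the chute, held by the gate (None: absent).
- lug2: Aluminium lug, a block 60 x 40 x 24 mm (x, y, z) with a cross hole, 0.13 kg; origin at its centre. Three or four of them wait in the two lanes of the chute, held by the gate (None: absent).
- lug3: Aluminium lug, a block 60 x 40 x 24 mm (x, y, z) with a cross hole, 0.13 kg; origin at its centre. Three or four of them wait in the two lanes of the chute, held by the gate (None: absent).
- arbor0_mid (a point): Turned steel arbor 76 mm tall, half-way up it: round foot 44 mm across and 34 mm tall, above it a slim pilot 18 mm across and 42 mm tall by which it can be picked from above. Its z runs from foot to pilot. About 0.35 kg. Three to five stand on the turntable at the start (None: absent).
- arbor1_mid (a point): Turned steel arbor 76 mm tall, half-way up it: round foot 44 mm across and 34 mm tall, above it a slim pilot 18 mm across and 42 mm tall by which it can be picked from above. Its z runs from foot to pilot. About 0.35 kg. Three to five stand on the turntable at the start (None: absent).
- arbor2_mid (a point): Turned steel arbor 76 mm tall, half-way up it: round foot 44 mm across and 34 mm tall, above it a slim pilot 18 mm across and 42 mm tall by which it can be picked from above. Its z runs from foot to pilot. About 0.35 kg. Three to five stand on the turntable at the start (None: absent).
- arbor3_mid (a point): Turned steel arbor 76 mm tall, half-way up it: round foot 44 mm across and 34 mm tall, above it a slim pilot 18 mm across and 42 mm tall by which it can be picked from above. Its z runs from foot to pilot. About 0.35 kg. Three to five stand on the turntable at the start (None: absent).
- arbor4_mid (a point): Turned steel arbor 76 mm tall, half-way up it: round foot 44 mm across and 34 mm tall, above it a slim pilot 18 mm across and 42 mm tall by which it can be picked from above. Its z runs from foot to pilot. About 0.35 kg. Three to five stand on the turntable at the start (None: absent).
- valve0: Steel valve body, 175 mm tall, 80 mm across, beyond the turntable; a bystander, leave alone. Origin at the centre of its underside.
- valve1: Steel valve body, 175 mm tall, 80 mm across, far right; a bystander, leave alone. Origin at the centre of its underside.
- vee_block: Dark wooden work rest 100 x 70 x 50 mm, far left; a bystander, leave alone. Origin at the centre of its underside.
- wrench: Wrench, 180 mm, lying near the robot; a bystander, leave alone. Origin at the centre of its underside.
- brush: Brush, 200 mm, lying near the robot; a bystander, leave alone. Origin at the centre of its underside.
- oil: White bottle 150 mm tall, beyond the chute; a bystander, leave alone. Origin at the centre of its underside.

How it is judged:
By the outcome, as a careful person would: the job done as asked, in the order asked, and still so for the second after the job is handed in, with the robot touching nothing.
Of lug2, lug3 only 1 to 2 are there at a start; the rules pass over those that are not, and their reading is None.
Of arbor0, arbor1, arbor2, arbor3, arbor4 only 3 to 5 are there at a start; the rules pass over those that are not, and their reading is None.
At some moment in a run one of pan, arbor0, arbor1, arbor2, arbor3, arbor4 may be knocked a few centimetres aside while the robot is not near it.
It also fails if it takes over 210 s, if anything falls off the work surface, if the arm or the gripper's body presses on something with over 40 N, if the wrist force passes 120 N, or if a joint passes its speed limit or range.

### The arm

A 7-joint arm with a two-finger parallel gripper is mounted at the origin on the work surface. World frame = base frame: x ahead of the robot, y to its left, z up, the work surface at z = 0. Lengths are in mm, angles in rad, forces in N, time in s.
With the tool pointing down it reaches from about 425 to 925 mm from the base axis. Payload 6.8 kg.
Tool frame: the origin (TCP) lies midway between the tips of the shut fingers; the grasp point (between the pads) lies 19 mm behind it; z points along the fingers, y is the line along which they close (so a half turn about z gives the same grasp; the last joint's range is limited). The gripper opens to 85 mm and grips with 20 to 120 N. Pads are 22 mm wide; open, the fingers measure 114 mm over their backs; the gripper's body (76 mm by 85 mm) begins 54 mm behind the grasp point. The pads swing forward as they close: fully open they stand 13 mm farther back than shut.
Start: joints at [1.153, 0.477, 0.022, 1.555, -0.011, 1.109, -0.083], TCP at [205.795, -642.881, 231.308] pointing down, gripper open.
Joint ranges: [-2.96, 2.96], [-0.34, 2.1], [-1.41, 1.46], [0.24, 2.44], [-1.37, 4.51], [0.17, 1.92], [-2.96, 2.96]. Speed limits (rad/s): [2.39, 2.39, 3.14, 3.14, 3.14, 3.14, 3.14].

### API

Orientations are given as a unit quaternion [w, x, y, z].
In Python, from rig import bot gives the robot as it stands.
- The arm moves only by the shell command python3 -m creep 'ROWS'. ROWS is JSON, a list of rows, each a list of 3 entries, a list of its own where there are three numbers: the shift along the tool's x, y, z in m, then the turn, a rotation vector about the tool's x, y, z in degrees, then the closure, from 0 (fully open) to 1 (shut). A call has 1 to 5 rows; each row shifts and turns the commanded pose from where the row before left it, along the tool's axes as they then stand; what a row does not reach is not made up. A row lasts 1/8 s, in which the tool goes at most 62.5 mm and 10.7 degrees, less where a joint would pass 70% of its speed; a pose out of reach is approached as far as the arm can. A call is refused whole if a number of a shift passes 0.0625 or a number of a turn 10.7, either way. A call with a gripper value outside its range is refused whole. The fingers move at their own pace and stop on an object; the grip force is fixed at half the most. Time passes only in rows, so rows that do not move let the fingers close. It gives the time, the measured TCP pose, the force, the opening and the grip force at its end, in the units of the state.
- bot.state(): the state, without advancing time (a new reading comes with each control period).
- bot.grab_frame(name): name is "side" or "top" or "wrist"; returns a dict with "image" (420x560x3 uint8, red, green, blue), "z_map" (420x560 float32, mm along the optical axis (not along the pixel's ray), 0 where there is no reading), "fx", "fy", "cx", "cy" (pixels), "k1" (the pictures are not rectified: a ray, as slopes to the right and down, at radius r is drawn at 1 + k1 r^2 times it, then the intrinsics apply), "extrinsics" (4x4, takes a point from world to camera coordinates). Camera axes: x right, y down, z forward; pixel columns grow to the right and rows downward; lengths in mm; the calibration is good to about 2 mm. A picture is of the moment at which its call begins.
- bot.hand_in(): hands the job in; it is judged then, once.
The state is a dict: "time": time; "q": joint angles; "joint_vel": joint speeds; "effort": joint torques, N m; "position": TCP position; "tcp_rot": TCP orientation; "ft_force": force on the tool from outside, world axes, zero at the start; "torque": the same for the moment, N m; "gripper_width": finger opening in mm; "grasp_force": force on a finger pad.
Only numpy, scipy, OpenCV 4.12 (cv2) and the standard library are available. Lean on these libraries where they do the work, as an engineer would, in place of code of your own. Each camera call takes 0.05 s, during which the arm holds its last target. There are 200 camera calls.

## Working session

There is one attempt and no reset: what is moved stays moved. The work goes in short steps, Python scripts to look and compute and a shell command to move; the robot and the scene stay as the last step left them, time stands still between calls to the robot, and variables do not carry over. Pictures are saved under pics/ and viewed, at most 14 in all, crops included, and the job is handed in when it is done.

```bash
ls; mkdir -p pics; python3 - <<'E'
from rig import bot
import cv2,numpy as np
s=bot.state(); print(s)
for n in("side","top"):
    f=bot.grab_frame(n); cv2.imwrite(f"pics/{n}0.png",f["image"][:,:,::-1]); np.savez(f"{n}0.npz",**f)
    print(n,f["fx"],f["fy"],f["cx"],f["cy"],f["k1"]); print(np.round(f["extrinsics"],3))
E
```

```text
pics
{'time': 0.0, 'q': array([ 1.15288869,  0.47776998,  0.02232811,  1.55645032, -0.0115215 ,
        1.10931078, -0.08313861]), 'joint_vel': array([ 1.04503046e-03, -1.52924801e-03, -3.87824832e-05, -3.55847335e-04,
       -2.66867058e-04,  2.55869214e-04,  2.38527191e-03]), 'effort': array([ 1.58398270e-04, -5.96449256e+01,  1.60786998e+00, -2.81195623e+01,
        1.24274803e-02,  9.34364536e-03,  3.50195614e-05]), 'position': array([ 205.60802306, -642.29854039,  230.34616876]), 'tcp_rot': array([-8.84481552e-04,  9.88027224e-01,  1.54276976e-01, -1.93451582e-04]), 'ft_force': array([-0.16404374, -0.69479138,  0.25755794]), 'torque': array([-0.01723269, -0.01673464, -0.02761047]), 'grasp_force': 0.0, 'gripper_width': 84.99515794505734}
side 403.2754726866259 403.2754726866259 282.6441954674527 207.02882426113217 -0.0014274075273173626
[[-7.41000e-01 -6.72000e-01 -4.00000e-03  4.42973e+02]
 [-3.53000e-01  3.95000e-01 -8.48000e-01  3.38497e+02]
 [ 5.72000e-01 -6.27000e-01 -5.30000e-01  9.14532e+02]
 [ 0.00000e+00  0.00000e+00  0.00000e+00  1.00000e+00]]
top 426.67160311430854 426.67160311430854 280.81462520982467 212.0199719486585 -0.0820192906264616
[[-2.400000e-02 -1.000000e+00 -1.200000e-02  4.437500e+01]
 [-9.840000e-01  2.600000e-02 -1.750000e-01  5.737880e+02]
 [ 1.750000e-01  8.000000e-03 -9.840000e-01  1.457353e+03]
 [ 0.000000e+00  0.000000e+00  0.000000e+00  1.000000e+00]]
```

View pics/side0.png

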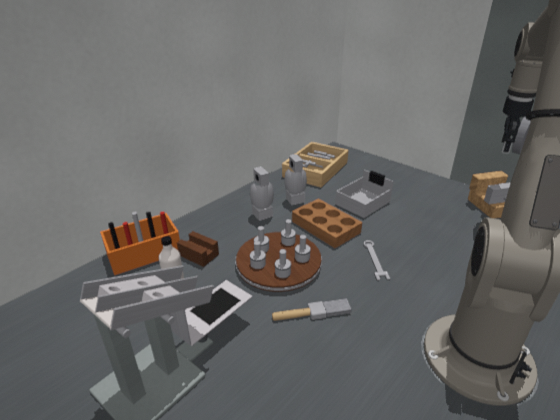

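View pics/top0.png

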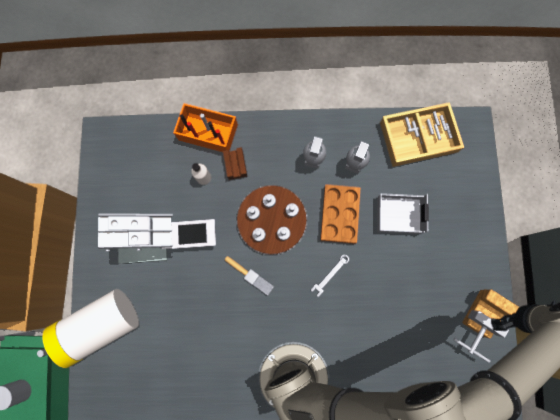

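Side: five arbors on the turntable (pilots about (262,233)–(303,242)), block (326,220), pan (365,190), chute (150,290). Top: pilots near (269,201), (253,213), (291,210), (259,234), (284,233); block (342,213); pan (403,214) with black grip (425,213) to the right; nose about (172,232), three lugs in view.

```bash
cat > h.py <<'E'
import numpy as np,cv2
from scipy import ndimage
from scipy.spatial.transform import Rotation as R
def K(f): return np.array([[f["fx"],0,f["cx"]],[0,f["fy"],f["cy"]],[0,0,1.]])
def rays(f,uv):
    p=cv2.undistortPoints(np.float64(uv).reshape(-1,1,2),K(f),np.array([float(f["k1"]),0,0,0]))[:,0]
    return np.c_[p,np.ones(len(p))]
def cam2w(f,p):
    E=f["extrinsics"]; return (p-E[:3,3])@E[:3,:3]
def onplane(f,uv,z):
    d=rays(f,uv)@f["extrinsics"][:3,:3]; c=cam2w(f,np.zeros((1,3)))[0]
    return c+d*((z-c[2])/d[:,2])[:,None]
def cloud(f):
    h,w=f["z_map"].shape; u,v=np.meshgrid(np.arange(w),np.arange(h))
    uv=np.c_[u.ravel(),v.ravel()]; P=cam2w(f,rays(f,uv)*f["z_map"].reshape(-1,1))
    P[f["z_map"].ravel()==0]=np.nan
    return P.reshape(h,w,3)
E
python3 - <<'E'
from h import *
np.set_printoptions(precision=1,suppress=True)
for n in("top","side"):
    f=dict(np.load(n+"0.npz")); P=cloud(f); im=f["image"].astype(int)
    hsv=cv2.cvtColor(f["image"],cv2.COLOR_RGB2HSV)
    print(n,"bench z",np.nanmedian(P[260:300,200:300,2]))
    if n=="top":
        x0,x1,y0,y1=230,312,180,260
    else: x0,x1,y0,y1=232,325,215,290
    m=np.zeros(P.shape[:2],bool); m[y0:y1,x0:x1]=True
    t=m&(P[...,2]>90)&(P[...,2]<118)
    l,k=ndimage.label(t)
    for i in range(1,k+1):
        if (l==i).sum()>3:
            uv=np.argwhere(l==i)[:,::-1]; print("arb",len(uv),uv.mean(0),np.median(P[l==i],0), (P[l==i].max(0)+P[l==i].min(0))/2,onplane(f,[uv.mean(0)],106)[0])
    brown=(hsv[...,0]<14)&(hsv[...,1]>110)&m
    print("tt",np.nanmedian(P[brown],0))
    c,_=cv2.findContours(brown.astype(np.uint8),0,2); c=max(c,key=cv2.contourArea)
    Q=onplane(f,c[:,0].astype(float),30); print("tt circle",cv2.minEnclosingCircle(Q[:,:2].astype(np.float32)))
f=dict(np.load("top0.npz"));P=cloud(f); hsv=cv2.cvtColor(f["image"],cv2.COLOR_RGB2HSV)
m=np.zeros(P.shape[:2],bool); m[175:255,315:370]=True
b=m&(hsv[...,0]<16)&(hsv[...,1]>110)&(P[...,2]>36)&(P[...,2]<50)
print("blk z",np.nanmedian(P[b],0)); c,_=cv2.findContours(b.astype(np.uint8),0,2); c=max(c,key=cv2.contourArea)
print(cv2.minAreaRect(onplane(f,c[:,0].astype(float),42)[:,:2].astype(np.float32)))
# grip
m=np.zeros(P.shape[:2],bool); m[190:240,372:440]=True
g=m&(P[...,2]>85)&(P[...,2]<105); print("grip",g.sum(),np.nanmedian(P[g],0)); uv=np.argwhere(g)[:,::-1].astype(np.float32)
print(cv2.minAreaRect(onplane(f,uv,95)[:,:2].astype(np.float32)))
g=m&(P[...,2]>45)&(P[...,2]<62); uv=np.argwhere(g)[:,::-1]; print("rim",g.sum(),cv2.minAreaRect(onplane(f,uv,55)[:,:2].astype(np.float32)))
# chute
m=np.zeros(P.shape[:2],bool); m[205:250,90:222]=True
for lo,hi in((150,290),(60,90)):
    g=m&(P[...,2]>lo)&(P[...,2]<hi); print(lo,g.sum(),cv2.minAreaRect(P[g][:,:2].astype(np.float32)),np.nanmedian(P[g],0))
for v in(222,238): print([(u,P[v,u].round()) for u in range(95,220,8)])
E
```

```text
top bench z 1.924860728271673
arb 25 [268.  198.6] [611.7  72.3 105.2] [614.6  72.4 100.6] [612.9  72.1 106. ]
arb 26 [291.5 207.9] [578.7  -7.2 105.4] [579.3  -7.3 102.1] [578.1  -7.2 106. ]
arb 26 [251.5 210.8] [571.2 129.5 105.7] [573.  129.6 103.6] [571.9 129.3 106. ]
arb 23 [282.8 232. ] [496.1  23.9 105.6] [496.2  23.9 102.8] [496.2  24.4 106. ]
arb 26 [257.4 233.2] [494.8 110.4 105.5] [494.5 110.4 102.2] [494.5 110.2 106. ]
tt [548.6  62.6  30.9]
tt circle ((554.1754760742188, 64.8822250366211), 123.32975006103516)
side bench z 26.783665625884876
arb 35 [287.6 222.9] [580.2  -3.4 101.1] [582.6  -3.9  98.7] [575.2   2.9 106. ]
arb 37 [260.5 229.9] [614.7  76.1 102. ] [616.3  74.   98.3] [609.1  81.5 106. ]
arb 41 [302.5 238.8] [497.4  28.6 102. ] [499.6  26.7  98.7] [492.5  33.8 106. ]
arb 43 [256.5 244.8] [573.2 133.7 102.3] [575.7 131.   98.4] [567.9 138.3 106. ]
arb 49 [282.2 253.4] [494.7 114.5 102.5] [497.8 112.1  98.7] [490.8 119.5 106. ]
tt [548.7  72.3  28.3]
tt circle ((552.5687255859375, 68.24727630615234), 123.45880126953125)
blk z [ 564.8 -181.2   42.8]
((567.542175
[... 976 characters left out ...]
544., 372.,  74.])), (191, array([543., 343.,  76.])), (199, array([543., 315.,  75.])), (207, array([542., 287.,  76.])), (215, array([553., 272.,   0.]))]
[(95, array([504., 718.,   4.])), (103, array([472., 578., 255.])), (111, array([472., 557., 243.])), (119, array([473., 536., 233.])), (127, array([473., 512., 227.])), (135, array([474., 490., 217.])), (143, array([472., 460., 229.])), (151, array([476., 448., 188.])), (159, array([477., 424., 180.])), (167, array([477., 400., 171.])), (175, array([488., 398.,  78.])), (183, array([487., 369.,  81.])), (191, array([487., 343.,  75.])), (199, array([486., 314.,  77.])), (207, array([486., 287.,  77.])), (215, array([494., 271.,   2.]))]
```

```bash
python3 - <<'E'
from h import *
a=cv2.imread("pics/top0.png")[180:260,85:445]; a=cv2.resize(a,(800,178),interpolation=2)
b=cv2.imread("pics/side0.png")[190:400,70:350]; b=cv2.resize(b,(560,420),interpolation=2)
o=np.zeros((600,800,3),np.uint8); o[:178]=a; o[179:599,:560]=b; cv2.imwrite("pics/c1.png",o)
E
```

```text
(no output)
```

View pics/c1.png

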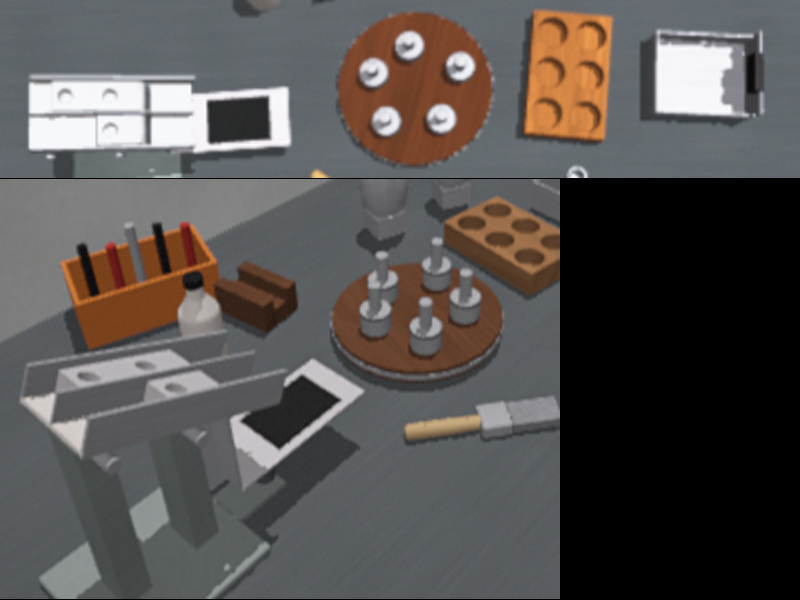

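Crop: five arbors on the turntable. Chute holds three lugs, two in the far lane at crop (65,97) and (110,97), one in the near lane at (110,130). The pan opens towards the chute, with its grip on the right.

```bash
python3 -m creep '[[[0,0,0],[0,0,8.9],0.5],[[0,0,0],[0,0,8.8],0.5],[[0.0242,-0.0555,0],[0,0,0],0.5],[[0.0242,-0.0555,0],[0,0,0],0.5],[[0.0242,-0.0555,0],[0,0,0],0.5]]'
python3 -m creep '[[[0.0242,-0.0555,0],[0,0,0],0.5],[[0.0242,-0.0555,0],[0,0,0],0.5],[[0.0242,-0.0555,0],[0,0,0],0.5],[[0.0242,-0.0555,0],[0,0,0],0.5],[[0.0242,-0.0555,0],[0,0,0],0.5]]'
python3 -m creep '[[[0.0242,-0.0555,0],[0,0,0],0.5],[[0.0242,-0.0555,0],[0,0,0],0.5],[[0.0242,-0.0555,0],[0,0,0],0.5],[[0.0242,-0.0555,0],[0,0,0],0.5],[[0,0,0],[0,0,0],0.5]]'
python3 - <<'E'
from h import *
from rig import bot
s=bot.state(); print(s["position"],s["tcp_rot"],s["gripper_width"])
f=bot.grab_frame("wrist"); cv2.imwrite("pics/w1.png",f["image"][:,:,::-1]); np.savez("w1.npz",**f); print(f["extrinsics"].round(3),f["fx"],f["k1"])
E
```

```text
time: 0.72
position: [278.8, -474.3, 230.9]
tcp_rot: [-0.0, 1.0, 0.0, -0.0]
ft_force: [0.4, 0.9, -0.2]
gripper_width: 42.7
grasp_force: 0.0
time: 1.35
position: [399.3, -196.8, 231.3]
tcp_rot: [0.0, 1.0, 0.0, 0.0]
ft_force: [1.0, -0.5, 0.7]
gripper_width: 42.9
grasp_force: 0.0
time: 1.98
position: [496.6, 28.8, 231.3]
tcp_rot: [-0.001, 1.0, 0.005, 0.0]
ft_force: [-0.8, -0.3, -0.4]
gripper_width: 42.7
grasp_force: 0.0
[496.60222247  28.82156087 231.31197074] [-1.27785932e-03  9.99988262e-01  4.66172230e-03  3.33098851e-04] 42.67127477211458
[[ 1.00000e-02 -1.00000e+00 -2.00000e-03  2.41330e+01]
 [-9.47000e-01 -1.00000e-02  3.20000e-01  4.28717e+02]
 [-3.20000e-01 -1.00000e-03 -9.47000e-01  5.38549e+02]
 [ 0.00000e+00  0.00000e+00  0.00000e+00  1.00000e+00]] 330.7218109195526 -0.06821170906684661
```

View pics/w1.png

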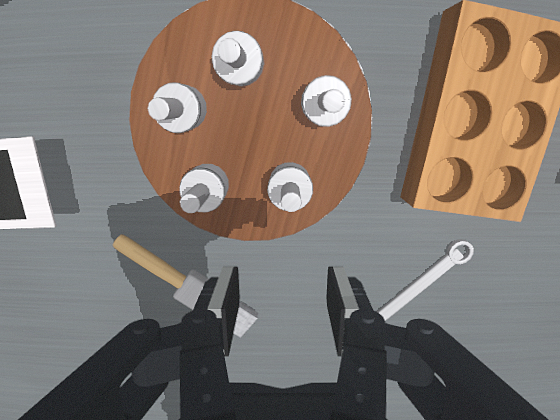

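Wrist view: all five pilots in view at (230,50), (160,107), (333,100), (193,202), (291,200), and the block with bores near (487,45), (467,115), (450,180), (522,125), (503,187).

```bash
cat > meas.py <<'E'
from h import *
np.set_printoptions(precision=1,suppress=True)
def arbors(f,P,zt=106,ctr=(553,66),rad=122):
    t=(abs(P[...,2]-zt)<6)&(np.hypot(P[...,0]-ctr[0],P[...,1]-ctr[1])<rad)
    l,k=ndimage.label(t); out=[]
    for i in range(1,k+1):
        if (l==i).sum()>25:
            q=P[l==i]; uv=np.argwhere((l==i)&(abs(P[...,2]-np.median(q[:,2]))<3))[:,::-1].astype(np.float32)
            c,r=cv2.minEnclosingCircle(onplane(f,uv,zt)[:,:2].astype(np.float32)); out.append((*c,r,np.median(q[:,2])))
    return np.array(out)
def bores(f,P):
    hsv=cv2.cvtColor(f["image"],cv2.COLOR_RGB2HSV); near=np.hypot(P[...,0]-567,P[...,1]+182)<150
    b=((abs(P[...,2]-42)<4)&near).astype(np.uint8); b=cv2.morphologyEx(b,cv2.MORPH_OPEN,np.ones((2,2)))
    c,h=cv2.findContours(b,cv2.RETR_CCOMP,2); out=[]
    for k,hh in zip(c,h[0]):
        if hh[3]>=0 and cv2.contourArea(k)>150:
            Q=onplane(f,k[:,0].astype(float),42)[:,:2].astype(np.float32); (x,y),(a,d),_=cv2.fitEllipse(Q); out.append((x,y,a,d))
    return np.array(out)
E
python3 - <<'E'
from meas import *
f=dict(np.load("w1.npz")); P=cloud(f)
print("bench",np.nanmedian(P[280:310,400:500,2]),"tt",np.nanmedian(P[110:170,225:260],(0,1)))
print(arbors(f,P)); print(bores(f,P)); print(bores(g:=dict(np.load("top0.npz")),cloud(g)))
E
```

```text
bench -0.7175454915401311 tt [542.3  70.9  29. ]
[[615.9  69.8   9.1 104.8]
 [580.7  -9.2   8.9 105. ]
 [574.3 126.2   9.  104.7]
 [499.6  22.2   9.  104.9]
 [497.3 107.    9.1 104.8]]
[[ 497.9 -206.1   46.8   47.9]
 [ 505.1 -145.1   47.3   48.2]
 [ 563.  -213.7   46.5   48. ]
 [ 570.  -152.8   48.2   48.4]
 [ 635.1 -160.3   47.2   48. ]]
[]
```

```bash
python3 - <<'E'
from meas import *
f=dict(np.load("w1.npz")); P=cloud(f)
for v in(272,285,300,315): print(v,[(u,P[v,u]) for u in(218,226,230,234,332,336,340,348)])
m=np.zeros(P.shape[:2],bool); m[260:350,190:380]=True; m&=(P[...,2]>190)
u=np.where(m.any(0))[0]; v=np.where(m.any(1))[0]; print(u.min(),u.max(),v.min())
Q=P[m]; print(Q[np.argsort(Q[:,2])[:400:20]])
E
```

```text
272 [(218, array([373.2, 110.3,  -1.2])), (226, array([506.5,  53.9, 241.9])), (230, array([506.6,  52.1, 242. ])), (234, array([506.9,  50.2, 242.5])), (332, array([507.3,   6.6, 242.4])), (336, array([506.8,   4.7, 241.5])), (340, array([506.7,   2.8, 241.3])), (348, array([375.5, -55.4,  -0.4]))]
285 [(218, array([506.4,  55.5, 252.9])), (226, array([506.7,  52. , 253.3])), (230, array([507.3,  50.2, 254.3])), (234, array([502.4,  49.9, 246. ])), (332, array([503.7,   7.1, 247.4])), (336, array([506.7,   6.3, 252.5])), (340, array([507.4,   4.9, 253.6])), (348, array([507.7,   1.7, 254.1]))]
300 [(218, array([507. ,  53.2, 264.8])), (226, array([507.1,  50.1, 264.9])), (230, array([501. ,  50.3, 255.7])), (234, array([495.7,  50. , 247.5])), (332, array([497.9,   7.1, 250.2])), (336, array([503.3,   7. , 258.5])), (340, array([507.1,   6.6, 264.2])), (348, array([507.3,   3.5, 264.4]))]
315 [(218, array([503.7,  52.5, 269.7])), (226, array([502.6,  49.8, 268.1])), (230, array([497.4,  49.6, 260.9])), (234, array([491.1,  49.5, 252.1])), (332, array([491.5,   7. , 252. ])), (336, array([497.8,   7. , 260.8])), (340, array([503.8,   7.1, 269.2])), (348, array([504.5,   4.4, 270.2]))]
190 379 267
[[498.9   7.1 232. ]
 [496.2  49.9 233.7]
 [499.3  50.2 234.5]
 [487.6  50.1 235.2]
 [499.1  50.  236. ]
 [506.7   2.1 236.5]
 [506.4  56.1 236.9]
 [505.6   7.2 237.4]
 [506.9   2.7 237.7]
 [506.5   2.3 238. ]
 [494.    7.1 238.3]
 [493.    7.1 238.5]
 [502.9  -4.7 238.9]
 [490.7   7.1 239.2]
 [507.3   1.7 239.4]
 [506.4   6.2 239.8]
 [502.3  60.4 240. ]
 [507.1   6.8 240.2]
 [492.6   6.9 240.4]
 [507.4   6.4 240.7]]
```

```bash
python3 -m creep '[[[0.0033,0.0062,0.03],[0,0,0],0.5],[[0,0,0.045],[0,0,0],0.5],[[0,0,0.045],[0,0,0],0.5],[[0,0,0],[0,0,0],0.5],[[0,0,0],[0,0,0],0.5]]'
python3 - <<'E'
from meas import *
from rig import bot
s=bot.state(); print(s["position"],s["tcp_rot"])
f=bot.grab_frame("wrist"); P=cloud(f); print(arbors(f,P)); np.savez("w2.npz",**f)
E
```

```text
time: 2.65
position: [499.6, 16.4, 112.6]
tcp_rot: [0.0, 1.0, -0.0, 0.001]
ft_force: [0.3, -0.4, 0.2]
gripper_width: 42.6
grasp_force: 0.0
[499.6  16.4 112.6] [ 0.  1. -0.  0.]
[[615.7  69.1   9.2 104.8]
 [580.8  -9.    8.8 104.9]
 [573.9 125.    9.7 104.7]
 [500.5  21.9   9.5 104.8]
 [498.3 106.2   9.8 104.7]]
```

```bash
python3 -m creep '[[[0.0008,-0.0055,0],[0,0,0],0.5],[[0,0,0.022],[0,0,0],0.5],[[0,0,0.0225],[0,0,0],0.5],[[0,0,0],[0,0,0],0.5],[[0,0,0],[0,0,0],1]]'
python3 -m creep '[[[0,0,0],[0,0,0],1],[[0,0,0],[0,0,0],1],[[0,0,0],[0,0,0],1]]'
python3 -m creep '[[[0,0,-0.03],[0,0,0],1],[[0,0,-0.04],[0,0,0],1],[[0,0,0],[0,0,0],1],[[0,0,0],[0,0,0],1]]'
python3 - <<'E'
from meas import *
from rig import bot
s=bot.state(); print(s["position"],s["tcp_rot"])
f=bot.grab_frame("wrist"); P=cloud(f); print(arbors(f,P)); np.savez("w2.npz",**f); cv2.imwrite("pics/w2.png",f["image"][:,:,::-1])
E
```

```text
time: 3.32
position: [500.6, 23.0, 68.0]
tcp_rot: [-0.0, 1.0, 0.001, 0.001]
ft_force: [-0.1, -0.3, 0.2]
gripper_width: 25.6
grasp_force: 0.0
time: 3.7
position: [500.8, 22.8, 68.1]
tcp_rot: [-0.0, 1.0, 0.0, 0.001]
ft_force: [-1.3, 0.2, 7.0]
gripper_width: 16.6
grasp_force: 58.3
time: 4.2
position: [498.9, 22.3, 136.0]
tcp_rot: [0.0, 1.0, 0.0, -0.001]
ft_force: [-0.6, -0.4, -3.0]
gripper_width: 16.6
grasp_force: 59.1
[498.9  22.3 136. ] [ 0.  1.  0. -0.]
[[616.   69.3   9.1 104.8]
 [580.8  -9.    8.8 104.8]
 [574.2 125.4   9.6 104.7]
 [503.8  21.2  20.5 106.2]
 [498.1 106.6   9.6 104.7]]
```

View pics/w2.png

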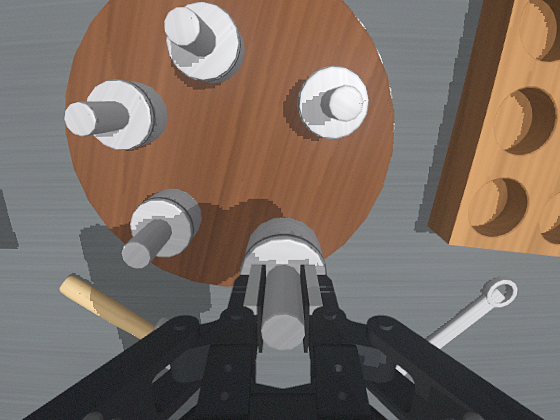

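```bash
python3 -m creep '[[[-0.015,0.0505,-0.006],[0,0,0],1],[[-0.015,0.0505,-0.006],[0,0,0],1],[[-0.015,0.0505,-0.006],[0,0,0],1],[[-0.015,0.0505,-0.006],[0,0,0],1],[[0,0,0],[0,0,0],1]]'
python3 -m creep '[[[0,0,0],[0,0,0],1],[[0,0,0],[0,0,0],1]]'
python3 - <<'E'
from meas import *
from rig import bot
s=bot.state(); p=s["position"]; print(p,s["tcp_rot"])
f=bot.grab_frame("wrist"); P=cloud(f); print(bores(f,P)); np.savez("w3.npz",**f)
t=(abs(P[...,2]-(p[2]+38))<4)&(np.hypot(P[...,0]-p[0],P[...,1]-p[1])<30)
uv=np.argwhere(t)[:,::-1].astype(float); Q=onplane(f,uv,p[2]+38); print(len(Q),np.median(P[t],0),Q.max(0),Q.min(0))
t=(abs(P[...,2]-(p[2]-4))<4)&(np.hypot(P[...,0]-p[0],P[...,1]-p[1])<40)
print("foot top",t.sum(),P[t].max(0),P[t].min(0),np.median(P[t],0))
cv2.imwrite("pics/w3.png",f["image"][:,:,::-1])
E
```

```text
time: 4.88
position: [437.3, -183.8, 159.6]
tcp_rot: [0.001, 1.0, -0.004, -0.002]
ft_force: [0.7, 0.1, -3.9]
gripper_width: 16.6
grasp_force: 59.5
time: 5.12
position: [439.9, -177.8, 160.1]
tcp_rot: [-0.001, 1.0, 0.002, -0.001]
ft_force: [-0.1, -0.7, -4.0]
gripper_width: 16.5
grasp_force: 59.5
[ 439.9 -177.8  160.1] [-0.  1.  0. -0.]
[[ 497.5 -207.3   48.    48. ]
 [ 504.8 -146.4   47.3   47.9]
 [ 562.3 -215.    47.4   48.1]]
2496 [ 442.1 -178.   196.8] [ 453.3 -147.6  198.1] [ 429.4 -206.9  198.1]
foot top 2136 [ 460.3 -156.5  160.1] [ 439.2 -200.2  152.1] [ 450.3 -178.2  154.9]
```

View pics/w3.png

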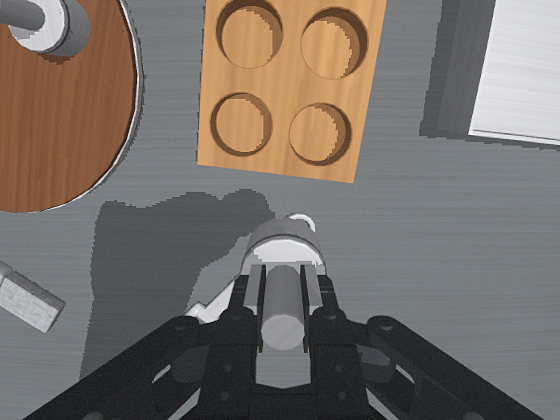

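Wrist: held arbor at (285,250), bores at (243,125), (320,133), (250,33), (333,43), all matching the 48 mm width.

```bash
python3 -m creep '[[[0.033,-0.016,0],[0,0,0],1],[[0.033,-0.016,0.02],[0,0,0],1],[[0,0,0.03],[0,0,0],1],[[0,0,0.02],[0,0,0],1],[[0,0,0],[0,0,0],1]]'
python3 -m creep '[[[0,0,0],[0,0,0],1],[[0,0,0],[0,0,0],1]]'
python3 -m creep '[[[0,0,0.008],[0,0,0],1],[[0,0,0.005],[0,0,0],1],[[0,0,0],[0,0,0],1]]'

```

```text
time: 5.8
position: [504.8, -145.9, 89.2]
tcp_rot: [-0.001, 1.0, 0.001, -0.002]
ft_force: [-0.5, 1.0, -3.7]
gripper_width: 16.3
grasp_force: 59.6
time: 6.05
position: [506.7, -147.3, 91.9]
tcp_rot: [0.0, 1.0, 0.0, 0.001]
ft_force: [0.0, 0.1, -2.1]
gripper_width: 16.5
grasp_force: 59.6
time: 6.42
position: [506.7, -147.3, 79.2]
tcp_rot: [0.0, 1.0, 0.0, 0.001]
ft_force: [-2.5, 1.2, 12.0]
gripper_width: 16.7
grasp_force: 61.4
```

```bash
python3 -m creep '[[[0,0,-0.002],[0,0,0],1],[[-0.001,-0.0014,0],[0,0,0],1],[[0,0,0],[0,0,0],1],[[0,0,0.003],[0,0,0],1],[[0,0,0.003],[0,0,0],1]]'

```

```text
time: 7.05
position: [505.4, -145.4, 73.6]
tcp_rot: [-0.0, 1.0, 0.001, 0.001]
ft_force: [3.0, 0.7, -2.1]
gripper_width: 16.6
grasp_force: 59.7
```

Entered. Lower to the floor (TCP about 54).

```bash
python3 -m creep '[[[0,0,0.008],[0,0,0],1],[[0,0,0.007],[0,0,0],1],[[0,0,0],[0,0,0],1],[[0,0,0.004],[0,0,0],1],[[0,0,0],[0,0,0],1]]'

```

```text
time: 7.68
position: [505.3, -145.7, 54.7]
tcp_rot: [-0.0, 1.0, 0.001, 0.0]
ft_force: [5.8, 3.0, -6.5]
gripper_width: 16.6
grasp_force: 59.3
```

```bash
python3 -m creep '[[[0,0,0],[0,0,0],0.5],[[0,0,0],[0,0,0],0.5],[[0,0,-0.05],[0,0,0],0.5],[[0,0,-0.045],[0,0,0],0.5],[[0,0,0],[0,0,0],0.5]]'
python3 -m creep '[[[-0.0015,-0.0505,0],[0,0,0],0.5],[[-0.0015,-0.0505,0],[0,0,0],0.5],[[-0.0015,-0.0505,0],[0,0,0],0.5],[[-0.0015,-0.0505,0],[0,0,0],0.5],[[-0.001,-0.0505,0],[0,0,0],0.5]]'
python3 -m creep '[[[0,0,0],[0,0,0],0.5],[[0,0,0],[0,0,0],0.5],[[0,0,0],[0,0,0],0.5]]'
python3 - <<'E'
from meas import *
from rig import bot
s=bot.state(); print(s["position"],s["tcp_rot"])
f=bot.grab_frame("wrist"); P=cloud(f); print(arbors(f,P)); np.savez("w4.npz",**f)
f=bot.grab_frame("top");P=cloud(f); print(arbors(f,P,92,(567,-182),110),arbors(f,P)); E=1
t=(abs(P[...,2]-92)<8)&(np.hypot(P[...,0]-505,P[...,1]+146)<25); print(t.sum(),np.median(P[t],0))
E
```

```text
time: 8.3
position: [506.7, -146.8, 153.2]
tcp_rot: [0.001, 1.0, 0.0, 0.003]
ft_force: [0.9, -0.6, -0.3]
gripper_width: 42.5
grasp_force: 0.0
time: 8.93
position: [496.4, 107.3, 148.8]
tcp_rot: [0.001, 1.0, 0.0, -0.001]
ft_force: [1.3, 0.0, 0.2]
gripper_width: 42.7
grasp_force: 0.0
time: 9.3
position: [497.4, 104.6, 149.3]
tcp_rot: [0.001, 1.0, -0.001, -0.001]
ft_force: [-0.7, 0.3, 0.3]
gripper_width: 42.5
grasp_force: 0.0
[497.4 104.6 149.3] [ 0.  1. -0. -0.]
[[616.   71.    9.  104.9]
 [580.5  -7.4   9.8 104.8]
 [574.4 127.1   8.7 104.9]
 [498.2 108.5   9.2 104.9]]
[] []
21 [ 504.  -143.5   92.9]
```

```bash
python3 -m creep '[[[0.0008,-0.0035,0.02],[0,0,0],0.5],[[0,0,0.03],[0,0,0],0.5],[[0,0,0.031],[0,0,0],0.5],[[0,0,0],[0,0,0],0.5],[[0,0,0],[0,0,0],1]]'
python3 -m creep '[[[0,0,0],[0,0,0],1],[[0,0,0],[0,0,0],1],[[0,0,0],[0,0,0],1]]'
python3 -m creep '[[[0,0,-0.042],[0,0,0],1],[[0,0,-0.05],[0,0,0],1],[[0,0,0],[0,0,0],1]]'
python3 -m creep '[[[0,0.06,0],[0,0,0],1],[[0,0.06,0],[0,0,0],1],[[0,0.06,0],[0,0,0],1],[[0,0.06,0],[0,0,0],1],[[0,0.06,0],[0,0,0],1]]'
python3 -m creep '[[[0,0.013,0],[0,0,0],1],[[0,0,0],[0,0,0],1],[[0,0,0],[0,0,0],1],[[0,0,0],[0,0,0],1]]'

```

```text
time: 10.02
position: [499.1, 109.9, 69.7]
tcp_rot: [-0.0, 1.0, 0.0, 0.0]
ft_force: [0.6, -0.4, 0.5]
gripper_width: 25.5
grasp_force: 0.0
time: 10.4
position: [499.4, 110.0, 69.9]
tcp_rot: [0.0, 1.0, 0.0, 0.001]
ft_force: [-0.5, -1.9, 6.3]
gripper_width: 16.6
grasp_force: 59.0
time: 10.78
position: [500.8, 111.1, 164.3]
tcp_rot: [-0.001, 1.0, 0.0, 0.004]
ft_force: [0.7, 0.4, -4.2]
gripper_width: 16.4
grasp_force: 59.2
time: 11.4
position: [497.4, -191.5, 159.4]
tcp_rot: [-0.0, 1.0, 0.001, -0.001]
ft_force: [0.7, 0.2, -3.4]
gripper_width: 16.6
grasp_force: 59.3
time: 11.9
position: [498.9, -200.9, 160.6]
tcp_rot: [-0.0, 1.0, 0.002, -0.0]
ft_force: [-0.2, -0.6, -3.0]
gripper_width: 16.5
grasp_force: 59.6
```

```bash
python3 -m creep '[[[0.0005,0.0057,0.03],[0,0,0],1],[[0,0,0.03],[0,0,0],1],[[0,0,0.013],[0,0,0],1],[[0,0,0],[0,0,0],1],[[0,0,0],[0,0,0],1]]'
python3 -m creep '[[[0,0,0.006],[0,0,0],1],[[0,0,0.006],[0,0,0],1],[[0,0,0],[0,0,0],1]]'

```

```text
time: 12.52
position: [500.2, -208.6, 88.9]
tcp_rot: [0.0, 1.0, 0.001, 0.001]
ft_force: [0.1, -0.6, -2.4]
gripper_width: 16.6
grasp_force: 59.6
time: 12.9
position: [499.9, -208.1, 76.0]
tcp_rot: [-0.0, 1.0, 0.001, 0.001]
ft_force: [1.7, 1.9, -1.6]
gripper_width: 16.5
grasp_force: 60.5
```

```bash
python3 -m creep '[[[0,-0.0007,0.008],[0,0,0],1],[[0,0,0.008],[0,0,0],1],[[0,0,0.0035],[0,0,0],1],[[0,0,0],[0,0,0],1],[[0,0,0],[0,0,0],0.5]]'
python3 -m creep '[[[0,0,0],[0,0,0],0.5],[[0,0,-0.05],[0,0,0],0.5],[[0,0,-0.05],[0,0,0],0.5],[[0.015,-0.04,0],[0,0,0],0.5],[[0.015,-0.04,0],[0,0,0],0.5]]'
python3 -m creep '[[[0.015,-0.04,0],[0,0,0],0.5],[[0.015,-0.04,0],[0,0,0],0.5],[[0.015,-0.04,0],[0,0,0],0.5],[[0,0,0],[0,0,0],0.5],[[0,0,0],[0,0,0],0.5]]'
python3 - <<'E'
from meas import *
from rig import bot
s=bot.state(); print(s["position"],s["tcp_rot"])
f=bot.grab_frame("wrist"); P=cloud(f); print(arbors(f,P)); np.savez("w5.npz",**f)
f=bot.grab_frame("top");P=cloud(f)
for c in((505,-146),(499,-207)):
    t=(abs(P[...,2]-92)<12)&(np.hypot(P[...,0]-c[0],P[...,1]-c[1])<25); print(t.sum(),np.median(P[t],0))
E
```

```text
time: 13.52
position: [498.9, -208.5, 56.2]
tcp_rot: [0.0, 1.0, 0.0, -0.0]
ft_force: [0.1, 0.2, -0.2]
gripper_width: 33.5
grasp_force: 0.0
time: 14.15
position: [529.7, -128.2, 157.5]
tcp_rot: [0.001, 1.0, -0.001, 0.001]
ft_force: [-0.1, -0.3, -1.0]
gripper_width: 42.9
grasp_force: 0.0
time: 14.78
position: [573.8, -8.8, 156.2]
tcp_rot: [0.0, 1.0, 0.0, -0.0]
ft_force: [0.1, -0.5, -0.6]
gripper_width: 42.9
grasp_force: 0.0
[573.8  -8.8 156.2] [ 0.  1.  0. -0.]
[[617.6  68.8   9.3 104.7]
 [582.1  -9.3   9.1 104.9]
 [575.  125.    9.9 104.6]]
8 [ 507.1 -148.5   91.8]
23 [ 498.3 -204.6   92.8]
```

```bash
python3 -m creep '[[[0.008,0.0002,0.025],[0,0,0],0.5],[[0,0,0.03],[0,0,0],0.5],[[0,0,0.032],[0,0,0],0.5],[[0,0,0],[0,0,0],0.5],[[0,0,0],[0,0,0],1]]'
python3 -m creep '[[[0,0,0],[0,0,0],1],[[0,0,0],[0,0,0],1],[[0,0,0],[0,0,0],1]]'
python3 -m creep '[[[0,0,-0.042],[0,0,0],1],[[0,0,-0.05],[0,0,0],1],[[0,0,0],[0,0,0],1]]'
python3 -m creep '[[[-0.0044,0.0515,0],[0,0,0],1],[[-0.0044,0.0515,0],[0,0,0],1],[[-0.0044,0.0515,0],[0,0,0],1],[[-0.0044,0.0515,0],[0,0,0],1],[[0,0,0.03],[0,0,0],1]]'
python3 -m creep '[[[0,0,0.03],[0,0,0],1],[[0,0,0],[0,0,0],1],[[0,0,0],[0,0,0],1]]'

```

```text
time: 15.5
position: [582.7, -8.8, 70.4]
tcp_rot: [0.0, 1.0, -0.0, 0.001]
ft_force: [0.2, -0.3, -0.3]
gripper_width: 25.6
grasp_force: 0.0
time: 15.88
position: [583.1, -8.5, 70.8]
tcp_rot: [0.0, 1.0, 0.0, 0.001]
ft_force: [-0.0, -2.1, 6.8]
gripper_width: 16.5
grasp_force: 58.8
time: 16.25
position: [584.6, -7.5, 165.3]
tcp_rot: [-0.0, 1.0, 0.0, 0.004]
ft_force: [-0.3, 0.1, -4.5]
gripper_width: 16.4
grasp_force: 59.4
time: 16.88
position: [563.8, -221.2, 131.2]
tcp_rot: [0.002, 1.0, -0.004, 0.001]
ft_force: [0.4, 1.1, -5.5]
gripper_width: 16.3
grasp_force: 59.5
time: 17.25
position: [564.8, -213.8, 101.5]
tcp_rot: [-0.0, 1.0, 0.001, -0.0]
ft_force: [0.5, -0.9, -3.7]
gripper_width: 16.7
grasp_force: 59.4
```

```bash
python3 -m creep '[[[0.0004,0.0012,0.014],[0,0,0],1],[[0,0,0],[0,0,0],1],[[0,0,0.006],[0,0,0],1],[[0,0,0.006],[0,0,0],1],[[0,0,0],[0,0,0],1]]'

```

```text
time: 17.88
position: [564.5, -215.1, 74.7]
tcp_rot: [-0.0, 1.0, 0.0, -0.001]
ft_force: [-0.6, 0.3, -3.8]
gripper_width: 16.2
grasp_force: 59.5
```

```bash
python3 -m creep '[[[0,0,0.008],[0,0,0],1],[[0,0,0.008],[0,0,0],1],[[0,0,0.002],[0,0,0],1],[[0,0,0],[0,0,0],1],[[0,0,0],[0,0,0],0.5]]'
python3 -m creep '[[[0,0,0],[0,0,0],0.5],[[0,0,-0.05],[0,0,0],0.5],[[0,0,-0.05],[0,0,0],0.5],[[0.0087,-0.0473,0],[0,0,0],0.5],[[0.0087,-0.0473,0],[0,0,0],0.5]]'
python3 -m creep '[[[0.0087,-0.0473,0],[0,0,0],0.5],[[0.0087,-0.0473,0],[0,0,0],0.5],[[0.0087,-0.0473,0],[0,0,0],0.5],[[0.0087,-0.0473,0],[0,0,0],0.5],[[0,0,0],[0,0,0],0.5]]'
python3 -m creep '[[[0,0,0],[0,0,0],0.5],[[0,0,0],[0,0,0],0.5]]'
python3 - <<'E'
from meas import *
from rig import bot
s=bot.state(); print(s["position"],s["tcp_rot"])
f=bot.grab_frame("wrist"); P=cloud(f); print(arbors(f,P)); np.savez("w5.npz",**f)
f=bot.grab_frame("top");P=cloud(f)
for c in((505,-146),(499,-207),(564,-215)):
    t=(abs(P[...,2]-92)<12)&(np.hypot(P[...,0]-c[0],P[...,1]-c[1])<25); print(t.sum(),np.median(P[t],0))
E
```

```text
time: 18.5
position: [565.7, -215.4, 57.8]
tcp_rot: [0.0, 1.0, 0.0, 0.001]
ft_force: [-0.6, 0.0, -0.5]
gripper_width: 33.4
grasp_force: 0.0
time: 19.12
position: [583.3, -120.3, 158.8]
tcp_rot: [0.0, 1.0, -0.001, 0.002]
ft_force: [1.2, -0.3, 0.1]
gripper_width: 42.8
grasp_force: 0.0
time: 19.75
position: [617.3, 74.9, 158.0]
tcp_rot: [-0.002, 1.0, 0.004, 0.001]
ft_force: [0.1, -1.4, -0.5]
gripper_width: 42.8
grasp_force: 0.0
time: 20.0
position: [617.0, 66.6, 157.3]
tcp_rot: [0.0, 1.0, -0.001, 0.0]
ft_force: [-0.4, -0.2, 0.4]
gripper_width: 42.7
grasp_force: 0.0
[617.   66.6 157.3] [ 0.  1. -0.  0.]
[[617.9  70.2   9.  104.9]
 [576.5 126.5   9.7 104.7]]
22 [ 503.5 -143.3   94.1]
24 [ 498.3 -205.    92.8]
24 [ 560.8 -213.3   91.9]
```

```bash
python3 -m creep '[[[0.0005,-0.0037,0.025],[0,0,0],0.5],[[0,0,0.03],[0,0,0],0.5],[[0,0,0.0335],[0,0,0],0.5],[[0,0,0],[0,0,0],0.5],[[0,0,0],[0,0,0],1]]'
python3 -m creep '[[[0,0,0],[0,0,0],1],[[0,0,0],[0,0,0],1],[[0,0,0],[0,0,0],1]]'
python3 -m creep '[[[0,0,-0.042],[0,0,0],1],[[0,0,-0.05],[0,0,0],1],[[0,0,0],[0,0,0],1]]'
python3 -m creep '[[[-0.0114,0.056,0],[0,0,0],1],[[-0.0114,0.056,0],[0,0,0],1],[[-0.0114,0.056,0],[0,0,0],1],[[-0.0114,0.056,0],[0,0,0],1],[[0,0,0.03],[0,0,0],1]]'
python3 -m creep '[[[0,0,0.03],[0,0,0],1],[[0,0,0],[0,0,0],1],[[0,0,0],[0,0,0],1]]'

```

```text
time: 20.72
position: [618.3, 72.0, 70.0]
tcp_rot: [-0.0, 1.0, 0.0, 0.001]
ft_force: [-0.2, 0.3, 1.0]
gripper_width: 25.6
grasp_force: 0.0
time: 21.1
position: [618.6, 72.0, 70.3]
tcp_rot: [0.0, 1.0, 0.0, 0.001]
ft_force: [-1.1, -2.8, 5.4]
gripper_width: 16.9
grasp_force: 59.1
time: 21.48
position: [619.9, 73.2, 164.9]
tcp_rot: [-0.001, 1.0, 0.0, 0.004]
ft_force: [-0.3, -0.5, -3.6]
gripper_width: 16.3
grasp_force: 59.2
time: 22.1
position: [570.7, -159.5, 130.6]
tcp_rot: [0.002, 1.0, -0.005, 0.0]
ft_force: [0.7, 1.2, -4.8]
gripper_width: 16.3
grasp_force: 59.6
time: 22.48
position: [572.1, -151.4, 100.9]
tcp_rot: [-0.0, 1.0, 0.001, -0.0]
ft_force: [0.8, -0.5, -3.3]
gripper_width: 16.9
grasp_force: 59.5
```

```bash
python3 -m creep '[[[-0.0002,0.002,0.0135],[0,0,0],1],[[0,0,0],[0,0,0],1],[[0,0,0.006],[0,0,0],1],[[0,0,0.006],[0,0,0],1],[[0,0,0],[0,0,0],1]]'

```

```text
time: 23.1
position: [571.6, -153.6, 74.8]
tcp_rot: [-0.0, 1.0, 0.001, -0.0]
ft_force: [0.1, 0.5, -4.4]
gripper_width: 16.2
grasp_force: 59.5
```

```bash
python3 -m creep '[[[0,0,0.008],[0,0,0],1],[[0,0,0.008],[0,0,0],1],[[0,0,0.002],[0,0,0],1],[[0,0,0],[0,0,0],1],[[0,0,0],[0,0,0],0.5]]'
python3 -m creep '[[[0,0,0],[0,0,0],0.5],[[0,0,-0.05],[0,0,0],0.5],[[0,0,-0.05],[0,0,0],0.5],[[0.0008,-0.0467,0],[0,0,0],0.5],[[0.0008,-0.0467,0],[0,0,0],0.5]]'
python3 -m creep '[[[0.0008,-0.0467,0],[0,0,0],0.5],[[0.0008,-0.0467,0],[0,0,0],0.5],[[0.0008,-0.0467,0],[0,0,0],0.5],[[0.0008,-0.0467,0],[0,0,0],0.5],[[0,0,0],[0,0,0],0.5]]'
python3 -m creep '[[[0,0,0],[0,0,0],0.5],[[0,0,0],[0,0,0],0.5]]'
python3 - <<'E'
from meas import *
from rig import bot
s=bot.state(); print(s["position"],s["tcp_rot"])
f=bot.grab_frame("wrist"); P=cloud(f); print(arbors(f,P)); np.savez("w5.npz",**f)
f=bot.grab_frame("top");P=cloud(f)
for c in((505,-146),(499,-207),(564,-215),(571,-154)):
    t=(abs(P[...,2]-92)<12)&(np.hypot(P[...,0]-c[0],P[...,1]-c[1])<25); print(t.sum(),np.median(P[t],0))
E
```

```text
time: 23.72
position: [572.4, -154.0, 57.9]
tcp_rot: [0.0, 1.0, 0.0, 0.001]
ft_force: [-0.4, 0.8, 0.6]
gripper_width: 33.7
grasp_force: 0.0
time: 24.35
position: [574.2, -60.0, 158.9]
tcp_rot: [0.0, 1.0, -0.001, 0.002]
ft_force: [-0.1, 1.1, 0.4]
gripper_width: 42.7
grasp_force: 0.0
time: 24.98
position: [576.1, 132.1, 158.2]
tcp_rot: [-0.002, 1.0, 0.004, 0.001]
ft_force: [-1.1, -0.4, -0.9]
gripper_width: 42.6
grasp_force: 0.0
time: 25.22
position: [576.7, 124.5, 157.3]
tcp_rot: [0.001, 1.0, -0.001, 0.0]
ft_force: [0.6, 0.1, -0.2]
gripper_width: 42.8
grasp_force: 0.0
[576.7 124.5 157.3] [ 0.  1. -0.  0.]
[[575.5 127.8   9.  104.9]]
20 [ 504.3 -143.8   92. ]
23 [ 498.4 -204.5   93.7]
25 [ 560.7 -212.    91.9]
25 [ 567.2 -150.5   91.3]
```

```bash
python3 -m creep '[[[-0.0009,-0.0035,0.025],[0,0,0],0.5],[[0,0,0.03],[0,0,0],0.5],[[0,0,0.0335],[0,0,0],0.5],[[0,0,0],[0,0,0],0.5],[[0,0,0],[0,0,0],1]]'
python3 -m creep '[[[0,0,0],[0,0,0],1],[[0,0,0],[0,0,0],1],[[0,0,0],[0,0,0],1]]'
python3 -m creep '[[[0,0,-0.042],[0,0,0],1],[[0,0,-0.05],[0,0,0],1],[[0,0,0],[0,0,0],1]]'
python3 -m creep '[[[0.0122,0.0578,0],[0,0,0],1],[[0.0122,0.0578,0],[0,0,0],1],[[0.0122,0.0578,0],[0,0,0],1],[[0.0122,0.0578,0],[0,0,0],1],[[0.0122,0.0578,0],[0,0,0],1]]'
python3 -m creep '[[[0,0,0.03],[0,0,0],1],[[0,0,0.03],[0,0,0],1],[[0,0,0],[0,0,0],1],[[0,0,0],[0,0,0],1]]'

```

```text
time: 25.95
position: [576.3, 129.8, 69.9]
tcp_rot: [-0.0, 1.0, 0.0, 0.001]
ft_force: [0.3, 0.4, 1.3]
gripper_width: 25.7
grasp_force: 0.0
time: 26.32
position: [576.5, 129.8, 70.2]
tcp_rot: [-0.0, 1.0, 0.0, 0.001]
ft_force: [-1.4, -1.3, 6.5]
gripper_width: 16.3
grasp_force: 59.0
time: 26.7
position: [577.9, 131.1, 164.7]
tcp_rot: [-0.001, 1.0, 0.0, 0.004]
ft_force: [1.1, 0.5, -4.0]
gripper_width: 16.7
grasp_force: 59.2
time: 27.32
position: [635.8, -160.5, 158.8]
tcp_rot: [-0.0, 1.0, 0.001, -0.001]
ft_force: [1.4, -0.2, -3.6]
gripper_width: 16.6
grasp_force: 59.2
time: 27.82
position: [636.9, -158.7, 100.9]
tcp_rot: [-0.0, 1.0, 0.001, -0.0]
ft_force: [0.9, 0.4, -3.7]
gripper_width: 16.6
grasp_force: 59.4
```

Also look at the bore near the held arbor isn't needed; go down as before with the y correction.

```bash
python3 -m creep '[[[0.0005,0.0025,0.0135],[0,0,0],1],[[0,0,0],[0,0,0],1],[[0,0,0.006],[0,0,0],1],[[0,0,0.006],[0,0,0],1],[[0,0,0],[0,0,0],1]]'

```

```text
time: 28.45
position: [637.2, -161.3, 74.8]
tcp_rot: [-0.0, 1.0, 0.001, -0.0]
ft_force: [1.0, 0.7, -3.5]
gripper_width: 16.5
grasp_force: 59.4
```

```bash
python3 -m creep '[[[0,0,0.008],[0,0,0],1],[[0,0,0.008],[0,0,0],1],[[0,0,0.002],[0,0,0],1],[[0,0,0],[0,0,0],1],[[0,0,0],[0,0,0],0.5]]'
python3 -m creep '[[[0,0,0],[0,0,0],0.5],[[0,0,-0.05],[0,0,0],0.5],[[0,0,-0.05],[0,0,0],0.5],[[-0.0314,0.0538,-0.014],[0,0,0],0.5],[[-0.0314,0.0538,-0.014],[0,0,0],0.5]]'
python3 -m creep '[[[-0.0314,0.0538,-0.014],[0,0,0],0.5],[[-0.0314,0.0538,-0.014],[0,0,0],0.5],[[-0.0314,0.0538,-0.014],[0,0,0],0.5],[[0,0,0],[0,0,0],0.5],[[0,0,0],[0,0,0],0.5]]'
python3 - <<'E'
from meas import *
from rig import bot
s=bot.state(); print(s["position"],s["tcp_rot"])
f=bot.grab_frame("wrist"); P=cloud(f); np.savez("w6.npz",**f); cv2.imwrite("pics/w6.png",f["image"][:,:,::-1])
f=bot.grab_frame("top");P=cloud(f); np.savez("top1.npz",**f)
for c in((505,-146),(499,-207),(564,-215),(571,-154),(636,-161)):
    t=(abs(P[...,2]-92)<12)&(np.hypot(P[...,0]-c[0],P[...,1]-c[1])<25); print(t.sum(),np.median(P[t],0))
E
```

```text
time: 29.08
position: [637.6, -161.7, 57.8]
tcp_rot: [0.0, 1.0, 0.0, 0.0]
ft_force: [-0.3, 0.1, 0.5]
gripper_width: 33.2
grasp_force: 0.0
time: 29.7
position: [576.0, -267.7, 186.5]
tcp_rot: [0.001, 1.0, 0.001, 0.001]
ft_force: [-0.1, -1.0, -0.4]
gripper_width: 42.8
grasp_force: 0.0
time: 30.32
position: [484.0, -424.6, 226.1]
tcp_rot: [-0.0, 1.0, 0.0, 0.0]
ft_force: [0.5, -0.1, -0.2]
gripper_width: 42.9
grasp_force: 0.0
[ 484.  -424.6  226.1] [-0.  1.  0.  0.]
22 [ 503.6 -143.5   92.7]
24 [ 498.5 -205.1   92. ]
24 [ 560.6 -212.8   91.2]
26 [ 566.8 -150.    92.7]
22 [ 632.6 -159.2   92.1]
```

View pics/w6.png

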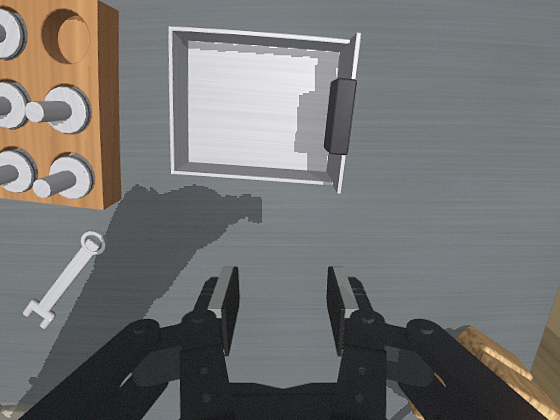

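All five arbors sit with tops at 92 mm. Wrist view: empty pan at (265,105), black grip at (342,116), yaw a few degrees.

```bash
cat > pan.py <<'E'
from meas import *
def pan(f,z0,ctr,rad=140):
    "grip rect and rim rect for a level pan with underside z0"
    P=cloud(f); near=np.hypot(P[...,0]-ctr[0],P[...,1]-ctr[1])<rad; dark=f["image"].max(2)<70
    t=near&dark&(abs(P[...,2]-z0-95)<5); uv=np.argwhere(t)[:,::-1].astype(float)
    print("grip",t.sum(),np.median(P[t],0),cv2.minAreaRect(onplane(f,uv,z0+95)[:,:2].astype(np.float32)))
    t=near&(abs(P[...,2]-z0-53)<5); t=cv2.morphologyEx(t.astype(np.uint8),cv2.MORPH_CLOSE,np.ones((3,3))).astype(bool)
    uv=np.argwhere(t)[:,::-1].astype(float); Q=onplane(f,uv,z0+55)
    print("rim",t.sum(),np.median(P[t],0),cv2.minAreaRect(Q[:,:2].astype(np.float32)))
    t=near&(f["image"].min(2)>90)&(abs(P[...,2]-z0-84)<4); uv=np.argwhere(t)[:,::-1].astype(float); Q=onplane(f,uv,z0+85)
    if len(Q)>20: print("back",len(Q),cv2.minAreaRect(Q[:,:2].astype(np.float32)))
E
python3 - <<'E'
from pan import *
f=dict(np.load("w6.npz")); pan(f,0,(560,-410)); P=cloud(f)
print(P[105,225],P[60,250],P[150,250])
E
```

```text
grip 236 [ 554.3 -466.7   93.1] ((555.3580322265625, -471.8545227050781), (16.259763717651367, 59.13463592529297), 85.56611633300781)
rim 2466 [nan nan nan] ((560.7032470703125, -399.79888916015625), (157.83897399902344, 130.01914978027344), 85.57735443115234)
back 356 ((554.6388549804688, -478.8739013671875), (4.275115489959717, 129.40505981445312), 86.01499938964844)
[ 564.3 -363.8    2.1] [ 608.8 -391.4    1.4] [ 516.6 -389.     1.3]
```

```bash
python3 -m creep '[[[0,0,0],[0,0,4.4],0.5],[[0.0376,0.0206,0.02],[0,0,0],0.5],[[0.0376,0.0206,0.02],[0,0,0],0.5],[[0,0,0.045],[0,0,0],0.5],[[0,0,0],[0,0,0],0.5]]'
python3 -m creep '[[[0,0,0],[0,0,0],0.5],[[0,0,0],[0,0,0],0.5]]'
python3 - <<'E'
from pan import *
from rig import bot
s=bot.state(); print(s["position"],R.from_quat(np.roll(s["tcp_rot"],-1)).as_matrix())
f=bot.grab_frame("wrist"); pan(f,0,(560,-410))
E
```

```text
time: 31.05
position: [554.6, -468.1, 136.1]
tcp_rot: [-0.003, 0.999, -0.036, -0.003]
ft_force: [-0.2, 0.1, 0.4]
gripper_width: 42.4
grasp_force: 0.0
time: 31.3
position: [556.7, -472.1, 143.5]
tcp_rot: [0.001, 0.999, -0.038, 0.002]
ft_force: [0.6, -0.7, -0.0]
gripper_width: 42.7
grasp_force: 0.0
[ 556.7 -472.1  143.5] [[ 1.  -0.1  0. ]
 [-0.1 -1.  -0. ]
 [ 0.   0.  -1. ]]
grip 1793 [ 553.6 -472.3   94. ] ((556.9487915039062, -472.8734436035156), (15.608381271362305, 58.836063385009766), 85.65336608886719)
rim 3639 [nan nan nan] ((561.22021484375, -400.9765930175781), (159.13331604003906, 130.07504272460938), 85.68002319335938)
back 486 ((555.4451904296875, -479.1296081542969), (3.081055164337158, 129.2694091796875), 85.7658462524414)
```

```bash
python3 -m creep '[[[0.0003,0.0006,0.03],[0,0,0],0.5],[[0,0,0.03],[0,0,0],0.5],[[0,0,0.028],[0,0,0],0.5],[[0,0,0],[0,0,0],0.5],[[0,0,0],[0,0,0],1]]'
python3 -m creep '[[[0,0,0],[0,0,0],1],[[0,0,0],[0,0,0],1],[[0,0,0],[0,0,0],1],[[0,0,0],[0,0,0],1]]'
python3 -m creep '[[[0,0,-0.02],[0,0,0],1],[[0,0,-0.04],[0,0,0],1],[[0,0,-0.06],[0,0,0],1],[[0,0,0],[0,0,0],1],[[0,0,0],[0,0,0],1]]'
python3 - <<'E'
from pan import *
from rig import bot
s=bot.state(); print(s["position"],R.from_quat(np.roll(s["tcp_rot"],-1)).as_rotvec(True))
f=bot.grab_frame("wrist"); P=cloud(f); np.savez("w7.npz",**f); cv2.imwrite("pics/w7.png",f["image"][:,:,::-1])
E
```

```text
time: 31.98
position: [556.9, -473.1, 54.9]
tcp_rot: [0.001, 0.999, -0.038, 0.001]
ft_force: [-0.4, 0.0, 0.1]
gripper_width: 25.6
grasp_force: 0.0
time: 32.48
position: [557.3, -472.9, 55.3]
tcp_rot: [0.001, 0.999, -0.038, 0.001]
ft_force: [-1.1, 2.0, 6.7]
gripper_width: 15.3
grasp_force: 60.2
time: 33.1
position: [555.4, -472.4, 173.2]
tcp_rot: [0.0, 0.999, -0.038, -0.0]
ft_force: [-0.4, 0.2, -3.3]
gripper_width: 15.4
grasp_force: 58.9
[ 555.4 -472.4  173.2] [179.9  -6.8  -0. ]
```

View pics/w7.png

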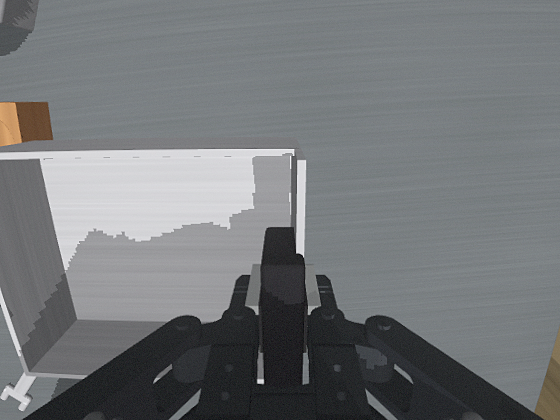

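The pan is held; its floor fills the left of the view with the grip at (283,300). I'll carry it high and look at the nose and rest from beside the chute.

```bash
python3 -m creep '[[[-0.0103,-0.0255,-0.0104],[0,0,0],1],[[-0.0103,-0.0455,-0.0104],[0,0,0],1],[[-0.0103,-0.0455,-0.0104],[0,0,0],1],[[-0.0103,-0.0455,-0.0104],[0,0,0],1],[[-0.0103,-0.0455,-0.0104],[0,0,0],1]]'
python3 -m creep '[[[-0.0103,-0.0455,-0.0104],[0,0,0],1],[[-0.0103,-0.0455,-0.0104],[0,0,0],1],[[-0.0103,-0.0455,-0.0104],[0,0,0],1],[[-0.0103,-0.0455,-0.0104],[0,0,0],1],[[-0.0103,-0.0455,-0.0104],[0,0,0],1]]'
python3 -m creep '[[[-0.0103,-0.0455,-0.0104],[0,0,0],1],[[-0.0103,-0.0455,-0.0104],[0,0,0],1],[[-0.0103,-0.0455,-0.0104],[0,0,0],1],[[-0.0103,-0.0455,-0.0104],[0,0,0],1],[[-0.0103,-0.0455,-0.0104],[0,0,0],1]]'
python3 -m creep '[[[-0.0103,-0.0455,-0.0104],[0,0,0],1],[[-0.0103,-0.0455,-0.0104],[0,0,0],1],[[-0.0103,-0.0455,-0.0104],[0,0,0],1],[[-0.0103,-0.0455,-0.0104],[0,0,0],1],[[-0.0103,-0.0355,-0.0104],[0,0,0],1]]'
python3 -m creep '[[[0,-0.025,0],[0,0,0],1],[[0,0,0],[0,0,0],1],[[0,0,0],[0,0,0],1]]'
python3 - <<'E'
from pan import *
from rig import bot
s=bot.state(); print(s["position"],R.from_quat(np.roll(s["tcp_rot"],-1)).as_rotvec(True),s["gripper_width"],s["q"])
f=bot.grab_frame("wrist"); P=cloud(f); np.savez("w8.npz",**f); cv2.imwrite("pics/w8.png",f["image"][:,:,::-1])
E
```

```text
time: 33.78
position: [518.8, -259.7, 223.3]
tcp_rot: [-0.001, 0.999, -0.038, -0.002]
ft_force: [1.5, 0.8, -2.4]
gripper_width: 15.3
grasp_force: 59.0
time: 34.4
position: [484.6, -29.5, 275.6]
tcp_rot: [0.0, 0.999, -0.038, -0.002]
ft_force: [1.9, 0.2, -2.6]
gripper_width: 15.5
grasp_force: 59.1
time: 35.02
position: [450.8, 200.6, 327.5]
tcp_rot: [0.001, 0.999, -0.038, -0.002]
ft_force: [1.5, -0.1, -3.6]
gripper_width: 15.6
grasp_force: 59.1
time: 35.65
position: [416.2, 421.7, 379.0]
tcp_rot: [0.001, 0.999, -0.037, -0.002]
ft_force: [1.1, 0.3, -2.8]
gripper_width: 15.4
grasp_force: 59.1
time: 36.02
position: [419.2, 444.5, 379.2]
tcp_rot: [0.001, 0.999, -0.038, -0.001]
ft_force: [0.0, -0.1, -2.6]
gripper_width: 15.6
grasp_force: 59.4
[419.2 444.5 379.2] [179.7  -6.9  -0.2] 15.56999478009291 [-0.4  0.4 -0.7  1.5  0.2  1.4 -2.8]
```

View pics/w8.png

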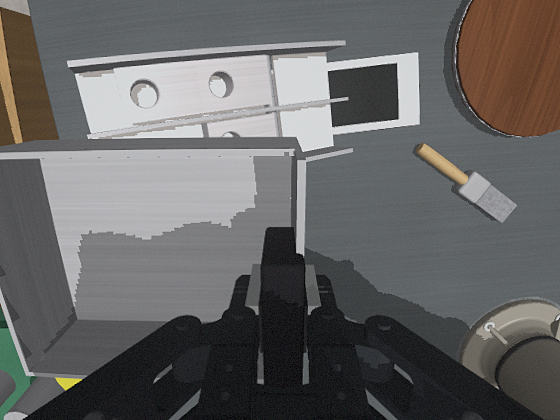

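Wrist view: chute nose tip edge about (330,55)–(330,148), centre divider to (347,99), rest plate (white with black inlay) to the right, front edge at (418,52)–(418,125).

```bash
python3 - <<'E'
from pan import *
for n,off in(("w8",0),("top1",0)):
    f=dict(np.load(n+".npz")); P=cloud(f); near=(np.hypot(P[...,0]-495,P[...,1]-400)<260)
    rt=near&(abs(P[...,2]-75)<5)&(P[...,1]<420); rt=cv2.morphologyEx(rt.astype(np.uint8),cv2.MORPH_OPEN,np.ones((3,3))); l,k=ndimage.label(rt); l0=1+np.argmax(np.bincount(l.ravel())[1:]); rt=l==l0
    uv=np.argwhere(rt)[:,::-1].astype(float); Q=onplane(f,uv,75); Q=Q[Q[:,1]<380]
    print(n,"rest z",np.median(P[rt][:,2]),cv2.minAreaRect(Q[:,:2].astype(np.float32)),Q.min(0),Q.max(0))
    # sliding-face tip: lowest-y points on face, per x
    sl=near&(P[...,2]>160)&(P[...,2]<182)
    q=P[sl]
    for x in range(446,552,8):
        w=q[abs(q[:,0]-x)<4]
        if len(w)>3: i=np.argsort(w[:,1])[:3]; print(x,len(w),w[i].mean(0))
E
```

```text
w8 rest z 74.51669241468684 ((503.64996337890625, 318.89166259765625), (90.66030883789062, 116.2634048461914), 3.2179503440856934) [456.9 258.6  75. ] [550.4 379.3  75. ]
454 249 [453.3 381.  178.2]
462 269 [463.  387.2 161.7]
470 316 [467.9 387.  161.5]
478 320 [480.4 387.7 162.1]
486 324 [488.6 388.6 162.8]
494 271 [493.6 388.3 161.8]
502 252 [503.2 387.7 167.2]
510 343 [509.6 389.  161.6]
518 357 [518.1 389.4 161.9]
526 357 [526.2 390.1 161.8]
534 356 [532.3 390.9 162.1]
542 375 [543.3 391.5 162.4]
550 47 [547.2 385.6 177.7]
top1 rest z 76.51511558188946 ((503.85565185546875, 369.3716735839844), (59.230648040771484, 17.58608627319336), 0.8720644116401672) [474.1 360.6  75. ] [533.4 378.6  75. ]
454 8 [450.7 388.7 175.3]
462 33 [462.6 389.6 164.8]
470 36 [469.8 388.8 168.4]
478 32 [476.5 389.2 167.1]
486 30 [485.4 392.9 166.3]
494 38 [492.  393.  166.4]
502 10 [500.1 394.  171.4]
510 25 [512.  393.8 164.9]
518 29 [516.2 394.6 166.6]
526 31 [527.  393.5 167.4]
534 34 [534.1 393.2 164.6]
542 28 [543.  394.5 164.6]
550 15 [548.7 393.2 170.2]
```

```bash
python3 -m creep '[[[0,0.02,0],[0,0,-7.6],1],[[0.010,0.0425,0],[0,0,0],1],[[0.010,0.0425,0],[0,0,0],1],[[0.010,0.0425,0],[0,0,0],1],[[0.010,0.0425,0],[0,0,0],1]]'
python3 -m creep '[[[0.010,0.0425,0],[0,0,0],1],[[0.010,0.0425,0],[0,0,0],1],[[0.010,0.044,0.02],[0,0,0],1],[[0,0,0.045],[0,0,0],1],[[0,0,0.045],[0,0,0],1]]'
python3 -m creep '[[[0,0,0.045],[0,0,0],1],[[0,0,0.045],[0,0,0],1],[[0,0,0.03],[0,0,0],1],[[0,0,0],[0,0,0],1],[[0,0,0],[0,0,0],1]]'
python3 - <<'E'
from pan import *
from rig import bot
s=bot.state(); print(s["position"],R.from_quat(np.roll(s["tcp_rot"],-1)).as_matrix().round(4),s["q"])
f=bot.grab_frame("side"); P=cloud(f); np.savez("s2.npz",**f); cv2.imwrite("pics/s2.png",f["image"][:,:,::-1])
f=bot.grab_frame("wrist"); np.savez("w9.npz",**f); P=cloud(f); p=s["position"]
t=(f["image"].min(2)>60)&(abs(P[...,2]-(p[2]-52))<8)&(P[...,1]>p[1]+12)&(P[...,1]<p[1]+140); Q=P[t]
A=np.c_[Q[:,:2]-p[:2],np.ones(len(Q))]; 
for _ in range(4):
    c=np.linalg.lstsq(A,Q[:,2],rcond=None)[0]; k=abs(A@c-Q[:,2])<2; A,Q=A[k],Q[k]
print(len(Q),"floor slopes deg",np.degrees(c[:2]),"floor z at TCP",c[2])
E
```

```text
time: 36.7
position: [467.5, 255.4, 380.7]
tcp_rot: [0.001, 1.0, 0.027, 0.0]
ft_force: [0.2, 0.5, -3.0]
gripper_width: 15.0
grasp_force: 59.4
time: 37.33
position: [504.6, 129.0, 269.9]
tcp_rot: [0.0, 1.0, 0.027, 0.001]
ft_force: [-0.0, 0.4, -2.5]
gripper_width: 15.2
grasp_force: 59.4
time: 37.95
position: [505.3, 131.0, 152.2]
tcp_rot: [-0.0, 1.0, 0.028, 0.001]
ft_force: [0.9, 0.5, -2.4]
gripper_width: 15.2
grasp_force: 59.4
[505.3 131.  152.2] [[ 1.   0.1  0. ]
 [ 0.1 -1.   0. ]
 [ 0.  -0.  -1. ]] [ 0.1  0.4 -0.6  2.   0.3  0.9 -2.1]
30382 floor slopes deg [-0.   0.1] floor z at TCP 99.41432155306461
```

View pics/s2.png

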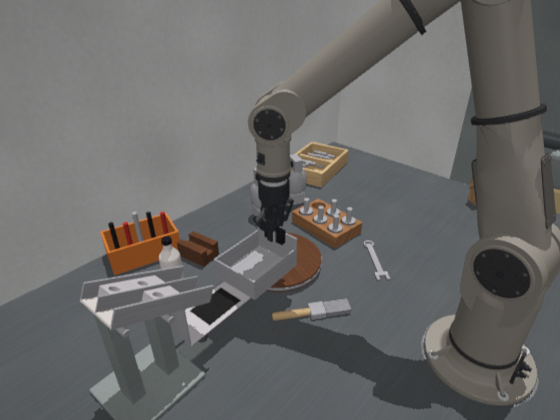

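Side view: pan level in the gripper at (255,262), just in front of the rest at (215,305); arbors all standing in the block; wrench and brush untouched.

```bash
python3 -m creep '[[[0.0089,-0.02,0.012],[0,0,0],1],[[0,-0.04,0],[0,0,0],1],[[0,-0.04,0],[0,0,0],1],[[0,-0.022,0],[0,0,0],1],[[0,0,0],[0,0,0],1]]'
python3 -m creep '[[[0,-0.01,0],[0,0,0],1],[[0,0,0],[0,0,0],1],[[0,0,0],[0,0,0],1]]'

```

```text
time: 38.67
position: [506.6, 256.1, 140.3]
tcp_rot: [-0.001, 1.0, 0.03, 0.001]
ft_force: [0.1, -1.1, -3.7]
gripper_width: 15.8
grasp_force: 59.4
time: 39.05
position: [506.2, 262.6, 138.9]
tcp_rot: [0.0, 1.0, 0.028, 0.0]
ft_force: [0.2, 0.6, -2.9]
gripper_width: 15.6
grasp_force: 59.4
```

```bash
python3 -m creep '[[[0,0,0.009],[0,0,0],1],[[0,0,0],[0,0,0],1],[[0,0,0.012],[0,0,0],1],[[0,0,0],[0,0,0],1]]'
python3 - <<'E'
from rig import bot
s=bot.state(); print(s["position"],s["torque"],s["tcp_rot"])
E
```

```text
time: 39.55
position: [506.6, 263.3, 118.1]
tcp_rot: [-0.0, 1.0, 0.028, 0.0]
ft_force: [0.5, -0.7, 3.7]
gripper_width: 15.2
grasp_force: 60.3
[506.56323693 263.34995762 118.06191199] [-0.48743234 -0.33249448 -0.03042228] [-8.30706856e-06  9.99603790e-01  2.81435023e-02  4.54920953e-04]
```

```bash
python3 -m creep '[[[0,0,0.009],[0,0,0],1],[[0,0,0.008],[0,0,0],1],[[0,0,0],[0,0,0],1],[[0,0,0],[0,0,0],1],[[0,0,0],[0,0,0],1]]'
python3 -m creep '[[[0,0,0],[0,0,0],1],[[0,0,0],[0,0,0],1],[[0,0,0],[0,0,0],1],[[0,0,0],[0,0,0],1],[[0,0,0],[0,0,0],1]]'
python3 - <<'E'
from h import *
from rig import bot
s=bot.state(); print(s["position"],s["ft_force"],s["torque"])
a=bot.grab_frame("side"); b=bot.grab_frame("wrist"); t=bot.grab_frame("top")
o=np.zeros((600,800,3),np.uint8); o[:340,:400]=cv2.resize(a["image"][210:380,60:260],(400,340)); o[:300,400:]=cv2.resize(b["image"],(400,300)); o[345:585,:600]=cv2.resize(t["image"][190:270,85:285],(600,240))
cv2.imwrite("pics/c2.png",o[:,:,::-1])
E
```

```text
time: 40.17
position: [506.7, 263.5, 102.1]
tcp_rot: [0.0, 1.0, 0.028, 0.001]
ft_force: [-0.3, -1.5, 8.7]
gripper_width: 15.1
grasp_force: 61.0
time: 40.8
position: [506.4, 263.3, 101.1]
tcp_rot: [-0.0, 1.0, 0.028, 0.0]
ft_force: [2.2, -2.7, 5.3]
gripper_width: 15.3
grasp_force: 67.7
[506.43294686 263.27483015 101.11178676] [ 2.1501454  -2.66641564  5.28933548] [-0.29907038 -0.13730469 -0.04611188]
```

View pics/c2.png

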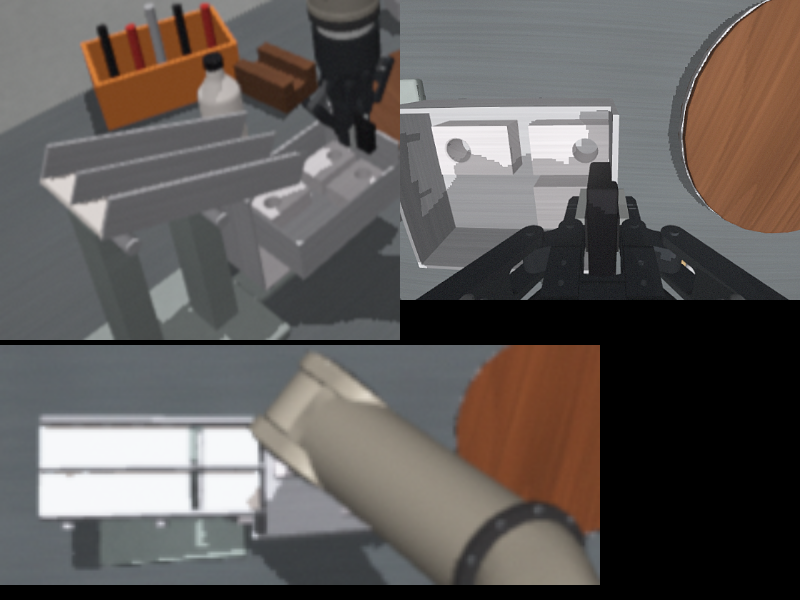

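Side and wrist views: all three lugs lie in the pan (wrist crop (475,150), (570,150), (570,190)), and the chute is empty in the top view. Lift, back out, and find the turntable centre from w1.

```bash
python3 -m creep '[[[0,0,-0.01],[0,0,0],1],[[0,0,-0.012],[0,0,0],1],[[0,0,-0.012],[0,0,0],1],[[0,0,-0.005],[0,0,0],1],[[0,0,0],[0,0,0],1]]'
python3 -m creep '[[[0,0.02,0],[0,0,0],1],[[0,0.04,0],[0,0,0],1],[[0,0.04,0],[0,0,0],1],[[0,0.03,0],[0,0,0],1],[[0,0,0],[0,0,0],1]]'
python3 - <<'E'
from pan import *
from rig import bot
s=bot.state(); p=s["position"]; print(p,s["ft_force"],R.from_quat(np.roll(s["tcp_rot"],-1)).as_rotvec(True))
f=dict(np.load("w1.npz")); hsv=cv2.cvtColor(f["image"],cv2.COLOR_RGB2HSV); P=cloud(f)
b=(hsv[...,0]<14)&(hsv[...,1]>90)&(abs(P[...,2]-30)<6)&(np.hypot(P[...,0]-553,P[...,1]-66)<140)
c,_=cv2.findContours(b.astype(np.uint8),0,2); c=cv2.convexHull(max(c,key=cv2.contourArea))
c=c[:,0].astype(float); c=c[(c[:,1]>2)]; Q=onplane(f,c,30)
A=np.c_[2*Q[:,:2],np.ones(len(Q))]; r=np.linalg.lstsq(A,(Q[:,:2]**2).sum(1),rcond=None)[0]; print("tt",r[:2],np.sqrt(r[2]+r[0]**2+r[1]**2))
f=bot.grab_frame("wrist"); P=cloud(f)
t=(f["image"].min(2)>60)&(abs(P[...,2]-(p[2]-52))<5)&(P[...,1]>p[1]+12)&(P[...,1]<p[1]+140); Q=P[t]
A=np.c_[Q[:,:2]-p[:2],np.ones(len(Q))]
for _ in range(5):
    c=np.linalg.lstsq(A,Q[:,2],rcond=None)[0]; k=abs(A@c-Q[:,2])<2; A,Q=A[k],Q[k]
print(len(Q),"slopes",np.degrees(c[:2]),"z at TCP",c[2])
E
```

```text
time: 41.58
position: [504.5, 263.3, 139.2]
tcp_rot: [0.0, 1.0, 0.029, -0.001]
ft_force: [0.4, 0.2, -6.7]
gripper_width: 15.2
grasp_force: 65.9
time: 42.2
position: [512.6, 128.5, 138.6]
tcp_rot: [0.002, 1.0, 0.026, -0.001]
ft_force: [0.3, 0.4, -6.4]
gripper_width: 14.9
grasp_force: 66.0
[512.6 128.5 138.6] [ 0.3  0.4 -6.4] [179.7   4.6  -0.2]
tt [554.4  62.8] 122.91534192147215
12739 slopes [-0.  -0.6] z at TCP 84.84997100123921
```

```bash
python3 -m creep '[[[0.0096,0.025,0],[0,0,0],1],[[0.0096,0.035,0],[0,0,0],1],[[0.0096,0.035,0],[0,0,0],1],[[0.0096,0.03,0],[0,0,0],1],[[0,0.0145,0],[0,0,0],1]]'
python3 -m creep '[[[0,0,0],[0,0,0],1],[[0,0,0],[0,0,0],1],[[0,0,0],[0,0,0],1]]'

```

```text
time: 42.88
position: [559.9, -4.9, 139.4]
tcp_rot: [0.0, 1.0, 0.028, -0.0]
ft_force: [-0.2, 0.9, -7.1]
gripper_width: 15.3
grasp_force: 65.9
time: 43.25
position: [559.3, -1.7, 139.9]
tcp_rot: [-0.0, 1.0, 0.03, 0.0]
ft_force: [-0.1, -0.4, -6.1]
gripper_width: 15.6
grasp_force: 65.9
```

```bash
python3 -m creep '[[[-0.0004,0.007,0.01],[0,0,0],1],[[0,0,0.018],[0,0,0],1],[[0,0,0.015],[0,0,0],1],[[0,0,0],[0,0,0],1],[[0,0,0],[0,0,0],1]]'
python3 -m creep '[[[0,0,0.004],[0,0,0],1],[[0,0,0.002],[0,0,0],1],[[0,0,0],[0,0,0],1]]'
python3 -m creep '[[[0,0,0.002],[0,0,0],1],[[0,0,0.001],[0,0,0],1],[[0,0,0],[0,0,0],1]]'

```

```text
time: 43.88
position: [559.8, -10.2, 96.8]
tcp_rot: [-0.0, 1.0, 0.028, 0.0]
ft_force: [-0.2, 0.8, -6.6]
gripper_width: 15.4
grasp_force: 65.9
time: 44.25
position: [559.5, -10.5, 90.8]
tcp_rot: [0.0, 1.0, 0.028, -0.0]
ft_force: [0.1, -1.0, -6.9]
gripper_width: 15.2
grasp_force: 65.9
time: 44.62
position: [559.5, -10.5, 87.7]
tcp_rot: [0.0, 1.0, 0.028, -0.0]
ft_force: [0.4, 0.4, -6.8]
gripper_width: 14.8
grasp_force: 65.9
```

```bash
python3 -m creep '[[[0,-0.0012,0.001],[0,0,0],1],[[0,0,0.001],[0,0,0],1],[[0,0,0],[0,0,0],1]]'
python3 -m creep '[[[0,0,0.0007],[0,0,0],1],[[0,0,0],[0,0,0],1]]'

```

```text
time: 45.0
position: [559.7, -9.2, 86.1]
tcp_rot: [-0.0, 1.0, 0.028, 0.0]
ft_force: [-0.6, -0.6, -2.9]
gripper_width: 14.9
grasp_force: 66.5
time: 45.25
position: [559.7, -9.2, 86.0]
tcp_rot: [0.0, 1.0, 0.028, 0.0]
ft_force: [-3.8, -1.2, 4.5]
gripper_width: 15.1
grasp_force: 67.8
```

Seated on the turntable. Release, retreat straight up, and check.

```bash
python3 -m creep '[[[0,0,0],[0,0,0],0.5],[[0,0,0],[0,0,0],0.5],[[0,0,0],[0,0,0],0.5],[[0,0,-0.02],[0,0,0],0.5],[[0,0,-0.05],[0,0,0],0.5]]'
python3 -m creep '[[[0,0,-0.06],[0,0,0],0.5],[[-0.03,0,-0.05],[0,0,0],0.5],[[-0.03,0,0],[0,0,0],0.5],[[0,0,0],[0,0,0],0.5],[[0,0,0],[0,0,0],0.5]]'
python3 - <<'E'
from pan import *
from rig import bot
s=bot.state(); print(s["position"])
f=bot.grab_frame("wrist"); pan(f,30,(556,50)); np.savez("w10.npz",**f)
a=bot.grab_frame("side"); P=cloud(f)
o=np.zeros((420,1120,3),np.uint8); o[:,:560]=f["image"]; o[:,560:]=a["image"]; cv2.imwrite("pics/c3.png",cv2.resize(o,(800,300))[:,:,::-1])
t=bot.grab_frame("top");P=cloud(t)
for c in((505,-146),(499,-207),(564,-215),(571,-154),(636,-161)):
    q=(abs(P[...,2]-92)<12)&(np.hypot(P[...,0]-c[0],P[...,1]-c[1])<25); print(q.sum(),np.median(P[q],0))
E
```

```text
time: 45.88
position: [558.0, -9.4, 155.1]
tcp_rot: [-0.0, 1.0, 0.028, -0.002]
ft_force: [0.9, -0.3, 0.6]
gripper_width: 43.0
grasp_force: 0.0
time: 46.5
position: [500.0, -12.6, 265.9]
tcp_rot: [0.0, 1.0, 0.028, 0.001]
ft_force: [-0.1, -1.3, -0.5]
gripper_width: 42.4
grasp_force: 0.0
[500.  -12.6 265.9]
grip 146 [557.8 -14.6 123.4] ((557.5808715820312, -9.885396957397461), (58.39284896850586, 14.829030990600586), 2.8486173152923584)
rim 2063 [nan nan nan] ((553.598388671875, 63.6338005065918), (128.87094116210938, 156.697021484375), 3.203068494796753)
back 322 ((557.8579711914062, -16.034069061279297), (129.2313690185547, 2.9856297969818115), 3.1869966983795166)
21 [ 503.7 -143.6   93. ]
24 [ 498.1 -204.9   93.3]
25 [ 560.4 -211.9   91.5]
25 [ 567.1 -150.1   91.9]
22 [ 632.4 -159.5   92.7]
```

View pics/c3.png

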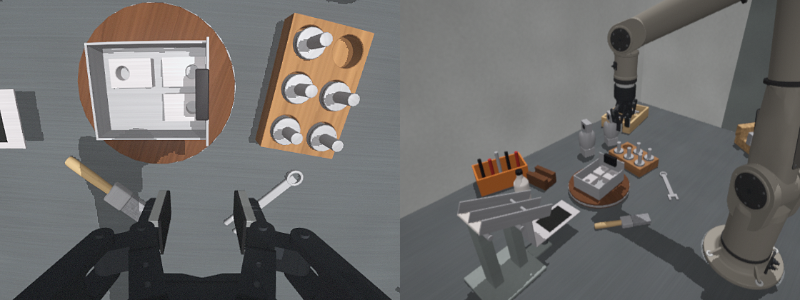

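The pan, centred at (553.6, 63.6) against the turntable centre (554.4, 62.8), sits level with all three lugs in it, at (150,90) in the wrist half. All five arbors are seated in the block at (317,85), and the gripper is clear.

```bash
python3 -c "
from rig import bot
print(bot.hand_in())"
```

```text
the job is handed in; nothing more can be done
None
```

The job is done and handed in: all five arbors stand fully down in the block, and the pan with all three lugs sits level on the middle of the turntable, with no lugs spilled.

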